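# Mesh the service key in a letterbox lock and hold it pressed

### The job

An orange letterbox door lies on the mailroom service bench with its sprung lock facing up: take the red-handled key with the cross-shaped stem out of the rack, turn it until its wings line up with the cross slot in the lock, and slide it fully home so that its collar sits on the lock. Then push the lock in by about 8 mm with the seated key and finish like that, still gripping the key and keeping the lock pressed in. Be gentle: never load the lock or door with more than 30 N through the key, and leave the blue key, the parcel, the jar and the spare lock where they are.

Things in the scene. Friction and masses are not known exactly. Their poses are not given: they have to be found in the camera images.
- door: Fixed orange letterbox door, 130 mm (x) by 270 mm (y), 8 mm thick, lying face up on two wooden feet, its upper face 60 mm above the bench. Origin: on the bench under the lock axis, z up. It reaches from y = +40 to -230 mm in this frame and 65 mm either side in x. The flap and name plate on it are under 5 mm high.
- lock_face (a point): Centre of the upper face of the lock barrel, a steel cylinder of 43 mm diameter, 16 mm proud of the door (76 mm above the bench at rest; goes down when pressed). In it is a cross-shaped slot, two arms each 22 mm long and 7.6 mm wide along this point's own x and y, 33 mm deep, black bottom. z is up, the lock axis. The point turns and sinks with the barrel.
- barrel (a joint): How far the lock barrel is pressed in, m: 0 at rest (out), 0.012 at its stop. A spring pushes it out with about 4 N at 0, 11 N at 0.008 and 15 N at 0.012.
- rotor (a joint): Turn of the barrel and its slot about the lock axis relative to the door, rad, counter-clockwise from above; at 0 the axes of lock_face are parallel to those of the door. It starts anywhere within 0.75 rad of 0, is stiff (0.06 N m of friction) and stays unless twisted.
- rack: Fixed: a wooden block 70 mm (x) by 200 mm (y) and 42 mm high with two round holes of 26 mm at y = -58 mm and +58 mm, one for each key (either way round). Origin: centre of its underside, on the bench.
- cross_key_grip (a point): Centre of the red handle of the cross key (about 120 g, 83 mm long), standing upright in the rack, stem down, z up along the key. Handle: a flat bar 52 mm along x, 14 mm thick along y, 36 mm high (z -18 to +18 mm). Below it a steel neck, 16 mm in diameter (z -18 to -30 mm), then a collar, 34 mm in diameter (z -30 to -35 mm), resting on the rack, then the stem.
- cross_key_collar (a point): Centre of the underside of the key's collar, 35 mm below the handle's centre on the axis; axes as cross_key_grip. From here down the brass stem is 30 mm long: two crossing wings along x and y, each 20 mm across, 6 mm thick, tapering in the last 6 mm to 3.6 mm thick, 15 mm across. It fits the slot at every quarter turn. Fully home, this point coincides with lock_face.
- round_key_grip (a point): Bystander: centre of the blue handle of the other key, the same in shape and size but with a round stem 18 mm thick; it stands in the rack's other hole.
- parcel: Bystander: loose cardboard parcel 80 mm (x) by 110 mm (y) by 55 mm high, 300 g. Origin: centre of its underside.
- jar: Bystander: loose glass jar with a steel cap, 58 mm in diameter, 75 mm high. Origin: centre of its underside.
- spare_lock: Bystander: loose steel spare lock cylinder standing upright, 32 mm in diameter at the top, 34 mm high. Origin: centre of its underside.
Things that resemble listed ones, but are neither listed nor needed, are in the scene too. Of the things that look like the part that bears cross_key_grip, the largest one is meant.

How it is judged:
By the outcome, as a careful person would: the job done as asked, in the order asked, and still so for the second after the job is handed in, while the arm keeps its last pose, push and grip.
It also fails if it takes over 43 s, if anything falls off the work surface, if the arm or the gripper's body presses on something with over 40 N, if the wrist force passes 120 N, or if a joint passes its speed limit or range.

### The arm

A 7-joint arm with a two-finger parallel gripper is mounted at the origin on the work surface. World frame = base frame: x ahead of the robot, y to its left, z up, the work surface at z = 0. Lengths are in m, angles in rad, forces in N, time in s.
With the tool pointing down it reaches from about 0.425 to 0.825 m from the base axis. Payload 3.6 kg.
Tool frame: the origin (TCP) lies where the fingers leave the gripper's body, on its centre line; the fingertips stand 73 mm ahead of it and the grasp point (between the pads) lies 54 mm ahead of it; z points along the fingers, y is the line along which they close (so a half turn about z gives the same grasp; the last joint's range is limited). The gripper opens to 85 mm and grips with 20 to 120 N. Pads are 22 mm wide; open, the fingers measure 114 mm over their backs; the gripper's body (76 mm by 85 mm) begins 54 mm behind the grasp point. The pads swing forward as they close: fully open they stand 13 mm farther back than shut.
Start: joints at [1.246, 0.615, -0.013, 1.423, 0.008, 1.103, -0.04], TCP at [0.191, -0.621, 0.304] pointing down, gripper open.
Joint ranges: [-3.12, 3.12], [-0.3, 2.06], [-1.34, 1.32], [0.26, 2.42], [-1.36, 4.5], [0.01, 1.98], [-2.84, 2.84]. Speed limits (rad/s): [2.79, 2.79, 3.14, 3.14, 3.14, 3.14, 3.14].

### API

Orientations are given as a unit quaternion [x, y, z, w].
In Python, from station import arm, snapshot, camera_info, ticket gives the robot as it stands. Calls block until the motion is done:
- arm.movep(position, orientation): joint-space move of the TCP to a pose.
- arm.line_to(position, velocity=0.15, ori=None): straight line of the TCP; ori=None keeps the orientation; velocity is the mean speed in m/s.
- arm.move_j(angles): joint-space move.
- arm.move_gripper(opening, effort=None): opening from 0.0 (shut) to 1.0 (fully open); effort is the grip in N (None keeps the last); returns when the fingers have stopped.
- arm.pause(seconds).
- arm.ik(position, orientation): joint angles nearest the present ones, or None.
- snapshot(name): name is "scene" or "top" or "wrist"; returns the picture (400x640x3 uint8, blue, green, red); there is no depth.
- camera_info(name): a dict with "fx", "fy", "cx", "cy" (pixels), "R" (3x3) and "t" (3): a world point X has camera coordinates R X + t; the wrist camera has in their place "T_tool_cam" (4x4, takes a point from camera to tool coordinates, whose origin is the TCP and whose axes are the flange's). Camera axes: x right, y down, z forward; pixel columns grow to the right and rows downward; lengths in m; the calibration is good to about 2 mm. A picture is of the moment at which its call begins: read the wrist's pose just before it. camera_info takes no time and is no camera call.
A pose or a line that the arm cannot do raises arm.MotionError and nothing moves.
- ticket.finish_job(): hands the job in; it is judged then, once.
Readings, each from a call of its own:
- arm.read_time(): time.
- arm.read_joint_positions(): joint angles.
- arm.read_dq(): joint speeds.
- arm.read_effort(): joint torques, N m.
- arm.read_tool_pos(): TCP position.
- arm.read_eef_rot(): TCP orientation.
- arm.read_ft_force(): force on the tool from outside, world axes, zero at the start.
- arm.read_wrist_torque(): the same for the moment, N m.
- arm.read_opening(): opening from 0.0 (shut) to 1.0 (fully open).
- arm.read_finger_force(): force on a finger pad.
Only numpy, scipy, OpenCV 4.12 (cv2) and the standard library are available. Lean on these libraries where they do the work, as an engineer would, in place of code of your own. Each camera call takes 0.05 s, during which the arm holds its last target. There are 200 camera calls.

## Working session

There is one attempt and no reset: what is moved stays moved. The work goes in short steps, each a Python script; the robot and the scene stay as the last script left them, time stands still between calls to the robot, and variables do not carry over. Pictures are saved under pics/ and viewed, at most 10 in all, crops included, and the job is handed in when it is done.

```bash
ls; mkdir -p pics; python3 - <<'E'
from station import arm,snapshot,camera_info
import cv2,numpy as np
for n in("scene","top"):
    cv2.imwrite(f"pics/{n}0.png",snapshot(n)); c=camera_info(n); print(n,c)
print(camera_info("wrist"),arm.read_eef_rot(),arm.read_tool_pos(),arm.read_time())
E
```

```text
pics
scene {'fx': 388.36764781937813, 'fy': 388.36764781937813, 'cx': 327.43237887021223, 'cy': 198.9817409039491, 'R': array([[ 1.31646570e-01,  9.91296334e-01,  8.70939595e-04],
       [ 6.98040313e-01, -9.20775593e-02, -7.10113685e-01],
       [-7.03852898e-01,  9.40919821e-02, -7.04086498e-01]]), 't': array([-0.24545886, -0.34007636,  1.21664238])}
top {'fx': 388.78057276598025, 'fy': 388.78057276598025, 'cx': 319.88555595638894, 'cy': 193.85207274982682, 'R': array([[-0.01989057, -0.99973268,  0.0117873 ],
       [-0.99126491,  0.01818195, -0.13062653],
       [ 0.13037729, -0.01428258, -0.99136157]]), 't': array([0.17185491, 0.60347835, 0.63542086])}
{'fx': 288.8469121899464, 'fy': 288.8469121899464, 'cx': 316.4645621976849, 'cy': 196.35537397401515, 'T_tool_cam': array([[-3.42030120e-05, -9.46020181e-01, -3.24107724e-01,
         8.37740596e-02],
       [ 9.99999885e-01, -1.87390931e-04,  4.41435313e-04,
        -2.45218441e-04],
       [-4.78341562e-04, -3.24107671e-01,  9.46020078e-01,
        -6.97602252e-02],
       [ 0.00000000e+00,  0.00000000e+00,  0.00000000e+00,
         1.00000000e+00]])} [ 9.88927946e-01  1.48391858e-01 -1.88723644e-04 -1.15696845e-03] [ 0.19058873 -0.62089338  0.30283292] 0.1
```

View pics/top0.png

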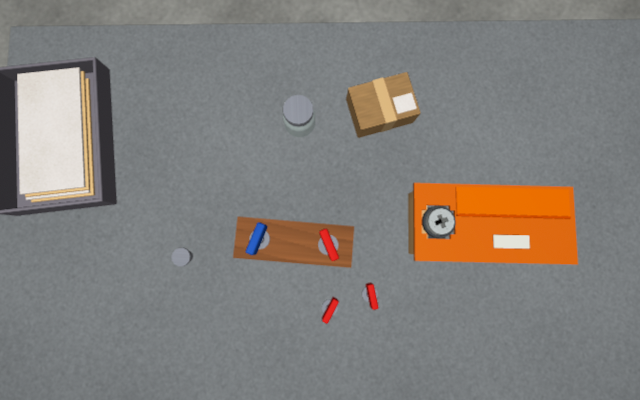

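View pics/scene0.png

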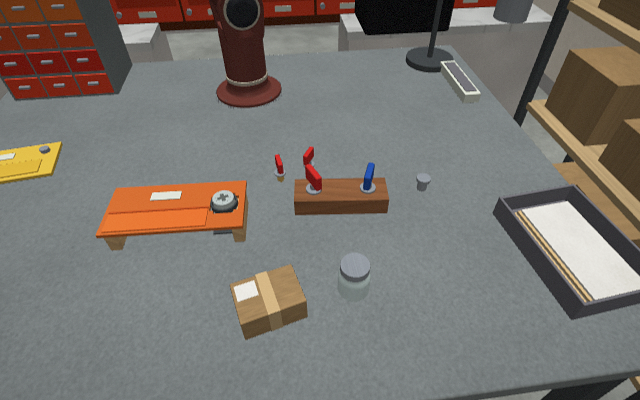

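The top view shows the red candidates. The rack key is at (329,244) and is the largest and in the rack. Two small loose red keys are at (330,310) and (372,296). The blue key is at (256,239) and the lock at (440,221). A yellow door lookalike shows in the scene view at (20,165). I choose the rack key at (329,244) and will check it close up with the wrist camera straight above it.

```bash
cat > h.py <<'E'
from station import arm,snapshot,camera_info,ticket
import cv2,numpy as np
from scipy.spatial.transform import Rotation as Ro
W=camera_info("wrist"); T=W["T_tool_cam"]
def K(c): return np.array([[c["fx"],0,c["cx"]],[0,c["fy"],c["cy"]],[0,0,1]])
def cast(c,R_wc,o,px,z):
    d=(R_wc@np.linalg.inv(K(c))@np.c_[np.reshape(px,(-1,2)),np.ones(len(np.reshape(px,(-1,2))))].T).T
    return o+d*((z-o[2])/d[:,2])[:,None]
def cast_fix(n,px,z):
    c=camera_info(n); return cast(c,c["R"].T,-c["R"].T@c["t"],px,z)
def down(yaw):  # tool x axis at yaw in world, z down
    return (Ro.from_euler('z',yaw)*Ro.from_euler('x',np.pi)).as_quat()
def wshot():
    Rt=Ro.from_quat(arm.read_eef_rot()).as_matrix(); p=np.array(arm.read_tool_pos())
    im=snapshot("wrist"); return im,Rt,p
def wcast(s,px,z):
    _,Rt,p=s; return cast(W,Rt@T[:3,:3],p+Rt@T[:3,3],px,z)
def red(im):
    h=cv2.cvtColor(im,cv2.COLOR_BGR2HSV)
    return cv2.inRange(h,(0,180,60),(5,255,255))|cv2.inRange(h,(174,180,60),(180,255,255))
def tcp_cam_over(xy,yaw,z): # TCP so camera centre is above xy
    Rt=Ro.from_quat(down(yaw)).as_matrix(); o=Rt@T[:3,3]; return [xy[0]-o[0],xy[1]-o[1],z]
E
python3 - <<'E'
from h import *
print(cast_fix("top",[[329,244],[256,239]],.095)); print("small",cast_fix("top",[[330,310],[372,296]],.05))
print("lock",cast_fix("top",[[440,221]],.076))
m=red(snapshot("top")); cs=cv2.findContours(m,0,2)[0]
for c in cs:
    if cv2.contourArea(c)>20: print(cv2.minAreaRect(c))
key=cast_fix("top",[[329,244]],.095)[0]; lock=cast_fix("top",[[440,221]],.076)[0]
for y in np.arange(-3.14,3.14,.26):
    r=[]
    for p in (tcp_cam_over(key,y,.22),[*key[:2],.131],tcp_cam_over(lock,y,.22),[*lock[:2],.157]):
        q=arm.ik(p,down(y)); r.append(None if q is None else round(q[6],2))
    print(round(y,2),r)
E
```

```text
[[0.52002492 0.14844234 0.095     ]
 [0.53002295 0.26218058 0.095     ]]
small [[0.41276753 0.14768695 0.05      ]
 [0.43366161 0.07787834 0.05      ]]
lock [[ 0.5535898 -0.0337541  0.076    ]]
((329.70001220703125, 310.1000061035156), (6.7082037925720215, 25.491174697875977), 26.56505012512207)
((371.90386962890625, 296.01922607421875), (25.49509620666504, 6.864063739776611), 78.69007110595703)
((328.6117858886719, 244.4529571533203), (32.839324951171875, 8.537254333496094), 67.16634368896484)
-3.14 [np.float64(0.76), np.float64(0.79), np.float64(1.07), np.float64(0.95)]
-2.88 [np.float64(0.96), np.float64(1.05), np.float64(1.27), np.float64(1.19)]
-2.62 [np.float64(1.0), np.float64(0.89), np.float64(1.31), np.float64(1.19)]
-2.36 [np.float64(1.22), np.float64(1.04), np.float64(1.52), np.float64(1.45)]
-2.1 [np.float64(1.44), np.float64(1.3), np.float64(1.74), np.float64(1.71)]
-1.84 [np.float64(1.66), np.float64(1.56), np.float64(1.97), np.float64(1.97)]
-1.58 [np.float64(1.88), np.float64(1.82), np.float64(2.2), np.float64(-2.72)]
-1.32 [np.float64(2.11), np.float64(-2.82), np.flo
[... 702 characters left out ...]
t64(-1.08), np.float64(-1.17), np.float64(-0.6), np.float64(-0.76)]
1.28 [np.float64(-0.8), np.float64(-0.96), np.float64(-0.37), np.float64(-0.55)]
1.54 [np.float64(-0.55), np.float64(-0.75), np.float64(-0.15), np.float64(-0.35)]
1.8 [np.float64(-0.31), np.float64(-0.53), np.float64(0.06), np.float64(-0.14)]
2.06 [np.float64(-0.09), np.float64(-0.3), np.float64(0.27), np.float64(0.06)]
2.32 [np.float64(0.12), np.float64(-0.06), np.float64(0.46), np.float64(0.27)]
2.58 [np.float64(0.33), np.float64(0.2), np.float64(0.66), np.float64(0.48)]
2.84 [np.float64(0.53), np.float64(0.46), np.float64(0.85), np.float64(0.69)]
3.1 [np.float64(0.72), np.float64(0.74), np.float64(1.04), np.float64(0.91)]
```

```bash
python3 - <<'E'
from h import *
lock=[.5536,-.0338];key=[.520,.1484]
arm.movep(tcp_cam_over(lock,.4,.21),down(.4)); arm.pause(.3)
a=wshot(); np.savez("lock.npz",im=a[0],R=a[1],p=a[2])
arm.movep(tcp_cam_over(key,.4,.21),down(.4)); arm.pause(.3)
b=wshot(); np.savez("key.npz",im=b[0],R=b[1],p=b[2])
cv2.imwrite("pics/w1.png",np.vstack([a[0],b[0]])[:, ::1]); print(arm.read_time(),arm.read_ft_force())
i=cv2.imread("pics/w1.png"); cv2.imwrite("pics/w1.png",cv2.resize(i,(480,600)))
E
```

```text
3.8667 [0.92127551 0.31281041 0.35938999]
```

View pics/w1.png

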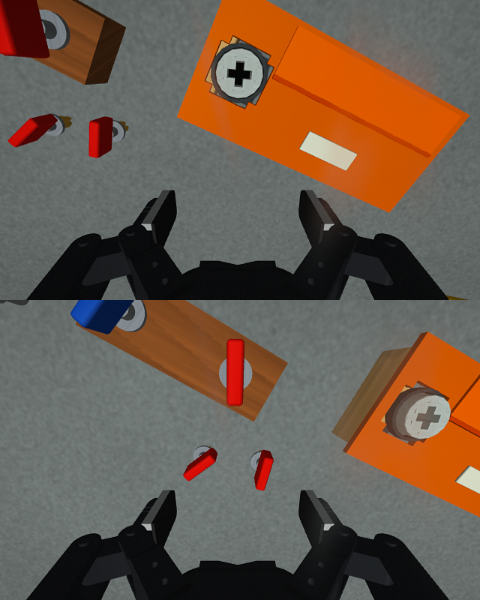

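Upper half: the lock at full-image pixel about (319,98), its slot nearly aligned with the tool. Lower half: the red rack key straight below the camera at about (313,97), and the small red lookalikes at (267,217) and (351,227). The rack key is clearly the largest, so the choice stands.

```bash
cat > meas.py <<'E'
from h import *
def slot(s,guess,z=.076):
    im=s[0]; x,y=map(int,guess); r=28
    g=cv2.cvtColor(im,cv2.COLOR_BGR2GRAY)
    m=np.zeros_like(g); cv2.circle(m,(x,y),r,255,-1)
    m=((g<50)&(m>0)).astype(np.uint8)*255
    n,l,st,_=cv2.connectedComponentsWithStats(m)
    d=l==1+np.argmax(st[1:,4]); ys,xs=np.nonzero(d)
    P=wcast(s,np.c_[xs,ys],z)[:,:2]; 
    hull=cv2.convexHull(np.c_[xs,ys].astype(np.int32))
    M=cv2.moments(hull); c=wcast(s,[[M['m10']/M['m00'],M['m01']/M['m00']]],z)[0,:2]
    q=P-P.mean(0); w=(q**2).sum(1)**2
    a=np.angle((w*np.exp(4j*np.arctan2(q[:,1],q[:,0]))).sum())/4
    rad=np.hypot(*q.T).max()
    return P.mean(0),c,a,rad,d.sum()
def handle(s,guess,z=.095):
    m=red(s[0]); n,l,st,ce=cv2.connectedComponentsWithStats(m)
    k=l[int(guess[1]),int(guess[0])]; d=(l==k).astype(np.uint8)
    c=max(cv2.findContours(d,0,2)[0],key=cv2.contourArea)
    box=wcast(s,c.reshape(-1,2).astype(float),z)[:,:2].astype(np.float32)
    (cx,cy),(w,h),_=r=cv2.minAreaRect(box*1000); b=cv2.boxPoints(r)
    e=max(b[1]-b[0],b[2]-b[1],key=np.linalg.norm)
    return np.array([cx,cy])/1000,np.arctan2(e[1],e[0]),sorted((w,h))
E
python3 - <<'E'
from meas import *
a=np.load("lock.npz");a=(a["im"],a["R"],a["p"]);b=np.load("key.npz");b=(b["im"],b["R"],b["p"])
print("slot",slot(a,(318,98)));print("key",handle(b,(313,97)))
# rack collar circle check: barrel top bright circle
g=cv2.cvtColor(a[0],cv2.COLOR_BGR2GRAY); print(cv2.HoughCircles(g[40:160,250:390],cv2.HOUGH_GRADIENT,1,50,param1=100,param2=20,minRadius=24,maxRadius=50))
cv2.imwrite("pics/c.png",np.hstack([cv2.resize(a[0][50:150,270:370],(390,390),interpolation=0),cv2.resize(b[0][40:150,260:370],(390,390),interpolation=0)]))
E
```

```text
slot (array([ 0.55374255, -0.03580612]), array([ 0.55381268, -0.0357262 ]), np.float64(0.32633254258509187), np.float64(0.009980010961828049), np.int64(499))
key (array([0.51951068, 0.1482655 ]), np.float32(0.3807958), [13.590076446533203, 50.48112106323242])
[[[73.5 57.5 42.7]]]
```

View pics/c.png

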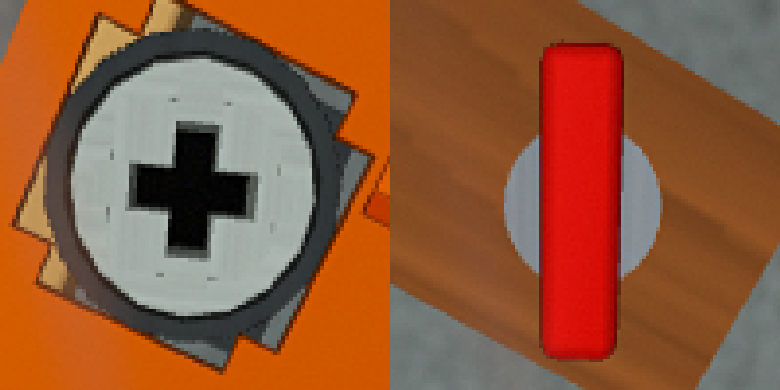

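Left: the slot outline, grey walls included, is centred at about full pixel (319.6,98.6). Right: the handle is seen squarely from above. I'll include the grey walls in the slot mask, then grasp.

```bash
sed -i 's/r=28/r=24/; s/g<50/g<150/' meas.py; python3 - <<'E'
from meas import *
a=np.load("lock.npz");a=(a["im"],a["R"],a["p"]);b=np.load("key.npz");b=(b["im"],b["R"],b["p"])
print("slot",slot(a,(319.6,98.6)))
k,yaw,_=handle(b,(313,97)); q=down(yaw)
arm.move_gripper(.6,60)
arm.movep([*k,.20],q); arm.line_to([*k,.132],.1)
print(arm.read_ft_force())
arm.move_gripper(0,60); print(arm.read_opening(),arm.read_finger_force(),arm.read_ft_force())
arm.line_to([*k,.25],.15); arm.pause(.2)
print(arm.read_opening(),arm.read_ft_force(),arm.read_tool_pos(),arm.read_time())
s=wshot(); np.savez("held.npz",im=s[0],R=s[1],p=s[2]); cv2.imwrite("pics/held.png",s[0])
E
```

```text
slot (array([ 0.55377166, -0.03599   ]), array([ 0.55373476, -0.03593699]), np.float64(0.3116910905972421), np.float64(0.011667774416155123), np.int64(677))
[ 1.05170479 -0.13875828 -0.19846607]
0.15568996966847723 64.30878326296806 [ 0.19730061 -0.23977025  4.15768197]
0.15748405567471163 [-0.59919768 -0.45171822 -1.14866769] [0.51909584 0.14813283 0.24896771] 7.125
```

View pics/held.png

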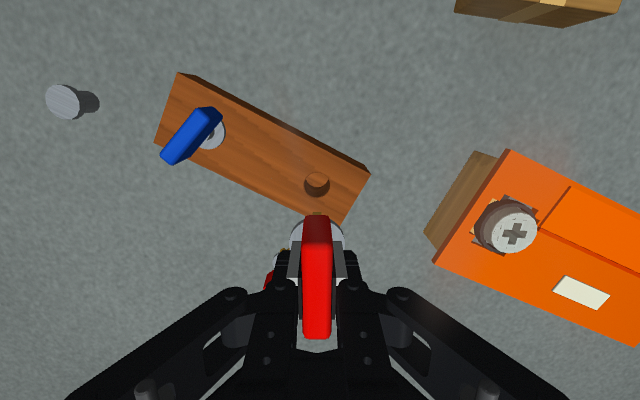

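The key is held upright and centred, with the handle at columns 302–332 (centre 317, expected 317), and the rack hole is empty. Next I go above the lock and descend with a force check.

```bash
cat > ins.py <<'E'
from h import *
def rep(): 
    p=np.array(arm.read_tool_pos()); f=np.array(arm.read_ft_force()); print(np.round(p,4),np.round(f,1),np.round(arm.read_wrist_torque(),2),round(arm.read_opening(),3),arm.read_time()); return p,f
E
python3 - <<'E'
from ins import *
L=np.array([.55375,-.03595]); q=down(.318)
arm.movep([*L,.235],q); arm.pause(.2)
p,f0=rep(); e=L-p[:2]; print(e,Ro.from_quat(arm.read_eef_rot()).as_euler('xyz'))
c=L+e
arm.line_to([*c,.205],.1); arm.pause(.1); p,f0=rep()
for z in (.199,.195,.191,.187,.183,.178,.173,.169):
    arm.line_to([*c,z],.04); p,f=rep()
    if abs(f-f0).max()>6: print("stop");break
E
```

```text
[ 0.5538 -0.0337  0.2352] [-0.6  0.3 -1.3] [ 0.01 -0.06  0.  ] 0.158 8.15
[-7.64144852e-05 -2.25898953e-03] [-3.14057371e+00 -5.90896796e-04  3.21754051e-01]
[ 0.5542 -0.038   0.2056] [-0.2 -0.4 -0.9] [ 0.03 -0.02  0.03] 0.157 8.7
[ 0.5535 -0.0382  0.1989] [-0.6 -0.1 -0.9] [-0.02  0.01 -0.01] 0.155 9.0
[ 0.5535 -0.0382  0.1947] [ 0.9  0.1 -1.3] [0.08 0.02 0.07] 0.156 9.25
[ 0.5536 -0.0375  0.1907] [ 0.2  1.8 -1.7] [ 0.44 -0.04 -0.02] 0.155 9.5
[ 0.5536 -0.0374  0.1865] [ 0.7  2.3 -2.6] [ 0.76 -0.16 -0.01] 0.159 9.75
[ 0.5536 -0.0375  0.1825] [ 0.8  2.6 -4. ] [ 0.99 -0.1  -0.02] 0.158 10.0
[ 0.5536 -0.0375  0.1776] [ 0.4  4.3 -2.6] [ 1.28 -0.12 -0.08] 0.155 10.275
[ 0.5537 -0.0375  0.173 ] [-1.   5.  -0.8] [ 1.3   0.08 -0.06] 0.154 10.55
[ 0.5537 -0.0375  0.1691] [ 0.2  5.6 -1.5] [ 1.28  0.06 -0.11] 0.159 10.8
stop
```

```bash
python3 - <<'E'
from ins import *
arm.line_to([.5537,-.0366,.169],.03); arm.pause(.3); rep()
for z in (.1675,.166,.1645,.163,.1615):
    arm.line_to([.5537,-.0366,z],.03); arm.pause(.15); p,f=rep()
    if f[2]>12: print("stop");break
E
```

```text
[ 0.5537 -0.0372  0.169 ] [-0.7  1.7 -0.1] [ 0.56  0.01 -0.06] 0.153 11.35
[ 0.5536 -0.0371  0.1673] [ 0.3  1.1 -1.5] [ 0.23 -0.02  0.02] 0.154 11.75
[ 0.5538 -0.037   0.1664] [-1.4 -0.6  4.1] [ 0.04  0.17 -0.02] 0.156 12.15
[ 0.5538 -0.037   0.1647] [-0.3 -0.6  3.9] [-0.17  0.19 -0.05] 0.158 12.55
[ 0.5538 -0.037   0.1633] [-0.9 -2.4  6.2] [-0.17  0.27  0.  ] 0.154 12.95
[ 0.5538 -0.037   0.162 ] [-2.2 -0.9  6.2] [-0.15  0.37 -0.06] 0.153 13.35
```

```bash
python3 - <<'E'
from ins import *
for z in (.1595,.1573):
    arm.line_to([.5538,-.0368,z],.03); arm.pause(.3); p,f=rep()
F=[];Z=[]
for _ in range(20): arm.pause(.04);F.append(arm.read_ft_force());Z.append(arm.read_tool_pos()[2])
print(np.mean(F,0),np.mean(Z)); s=wshot(); cv2.imwrite("pics/end.png",s[0]); cv2.imwrite("pics/ends.png",cv2.resize(snapshot("scene")[130:260,90:290],(800,520)))
E
```

```text
[ 0.5539 -0.037   0.1602] [-2.  -0.4 10. ] [-0.12  0.48 -0.03] 0.154 13.9
[ 0.5539 -0.037   0.1583] [-2.5 -1.1 10.3] [-0.1   0.58  0.02] 0.154 14.45
[-2.59425697 -0.62557177 10.52548446] 0.15829574009477593
```

View pics/end.png

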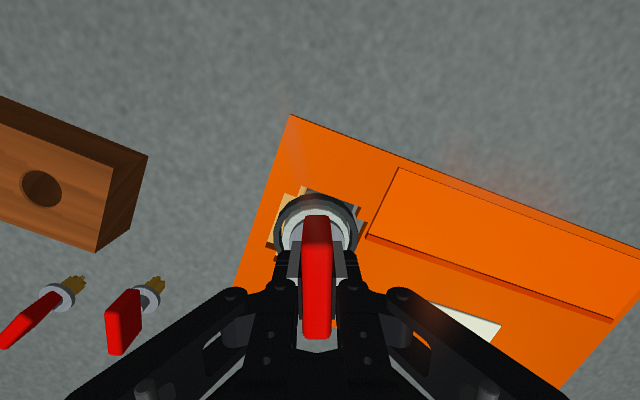

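View pics/ends.png

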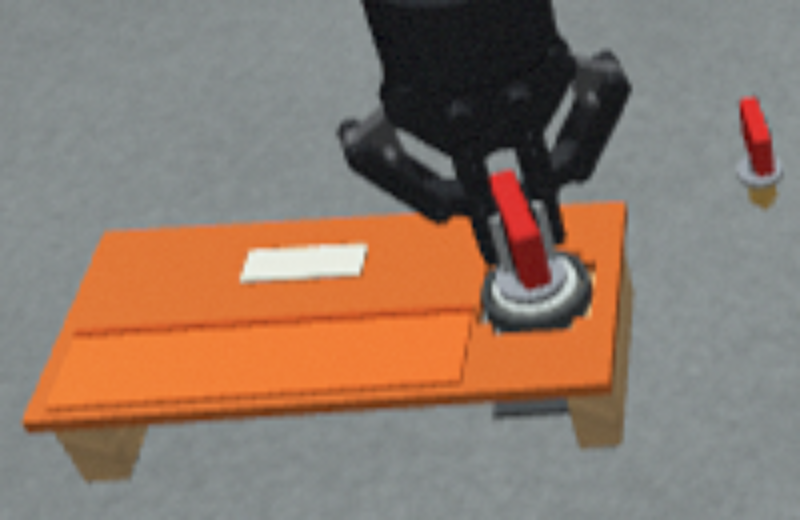

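The wrist view shows the key unslipped, with the handle still at column 317. The scene view shows the collar flat on the barrel at crop pixel (535,280), with the barrel sunk. The push is about 11.6 N, which means roughly 8 mm of travel, so I'm handing in.

```bash
python3 -c "
from station import ticket; print(ticket.finish_job())"
```

```text
the job is handed in; nothing more can be done
None
```

The job is handed in: the red cross key is seated in the lock with its collar on the barrel, the lock is pressed in about 8 mm at roughly 12 N, and the arm is still gripping the key.

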